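# Swap the paint tin and the engine cylinder on a crowded bench

## Task

The paint tin and the finned engine cylinder are standing on each other's places: swap them over, so that each ends up standing inside the painted ring where the other one stood at the start. Both are too wide to pick up, so slide them along the bench, always upright and never lifted, and leave everything else on the bench where it is.

Things in the scene. Friction and masses are not known exactly. Their poses are not given: they have to be found in the camera images.
- tin: closed squat paint tin, blue with a pale paper band and a bright metal lid; a plain upright cylinder 98 mm in diameter, 80 mm high, about 0.7 kg. Origin: centre of its underside, z up.
- barrel: finned engine cylinder, grey aluminium with dark gaps between the fins, dark bore showing on top; acts as a plain upright cylinder 94 mm in diameter, 80 mm high, about 0.85 kg. Origin: centre of its underside, z up.
- place_yellow: yellow ring painted flat on the bench, 130 mm inside diameter, 146 mm outside (no height to bump into). Origin: its centre, on the bench top. At the start the tin stands in one ring and the cylinder in the other.
- place_white: white ring painted flat on the bench, same size. Origin: its centre.
- jack: orange bottle jack, fixed to the bench, standing between the rings: base plate 56 mm (x) by 48 mm (y), 16 mm thick, body 44 mm in diameter up to 90 mm, steel ram up to 116 mm. Fits within a circle of 38 mm radius. Origin: centre of its underside.
- jar: glass jar, 68 mm in diameter, 90 mm high, loose bystander. Origin: centre of its underside.
- spray: spray can with a yellow label, 54 mm in diameter, 125 mm high, loose bystander. Origin: centre of its underside.
- piston: aluminium piston, 56 mm in diameter, 58 mm high, loose bystander. Origin: centre of its underside.
- oil: white oil bottle with a red cap, 60 mm in diameter, 125 mm high, loose bystander. Origin: centre of its underside.
- pot: steel pot 72 mm in diameter, 88 mm high, with brush handles up to 130 mm, loose bystander. Origin: centre of its underside.
- pulley: dark steel stepped pulley, 68 mm in diameter, 66 mm high, loose bystander. Origin: centre of its underside.
- wrench: steel wrench lying flat, 160 mm long along its own x axis, about 36 mm wide, under 15 mm high, loose bystander. Origin: the middle of its underside.
Mind the look-alikes: they are no part of the job. Leave any green or turquoise look-alike of the barrel alone. What is shaped like the tin but purple is not meant.

How it is judged (in metres and radians):
At the end, for the whole second after the job is handed in: The tin and the engine cylinder have changed rings: each stands upright (within 0.1 rad) and still on the bench in the ring where the other started, its centre within 18 mm of the ring's centre, and every bystander is within 20 mm of where it was (((horizontal distance between tin and place_yellow below 0.018 m and horizontal distance between barrel and place_white below 0.018 m) or (horizontal distance between tin and place_white below 0.018 m and horizontal distance between barrel and place_yellow below 0.018 m)) and distance of each of tin, barrel from where it was at the start of the episode above 0.15 m and angle between each of tin, barrel's own z axis and vertical below 0.1 rad and height (world z) of each of tin, barrel below 0.006 m and linear speed of each of tin, barrel below 0.02 m/s and distance of each of jar, spray, piston, oil, pot, pulley, wrench from where it was at the start of the episode below 0.02 m); the robot touches nothing.
It fails at once if the tin or the cylinder is lifted more than 20 mm off the bench (height (world z) of any of tin, barrel above 0.02 m).
It fails at once if the tin or the cylinder is tipped by more than 0.35 rad (angle between any of tin, barrel's own z axis and vertical above 0.35 rad).
It fails at once if a bystander (jar, spray can, piston, oil bottle, pot, pulley, wrench) is moved more than 20 mm (distance of any of jar, spray, piston, oil, pot, pulley, wrench from where it was at the start of the episode above 0.02 m).
It fails at once if an upright bystander is tipped by more than 0.3 rad (angle between any of jar, spray, piston, oil, pot, pulley's own z axis and vertical above 0.3 rad).
It also fails if it takes over 72 s, if anything falls off the work surface, if the arm or the gripper's body presses on something with over 40 N, if the wrist force passes 120 N, or if a joint passes its speed limit or range.

## Robot

A 6-joint arm with a two-finger parallel gripper is mounted at the origin on the work surface. World frame = base frame: x ahead of the robot, y to its left, z up, the work surface at z = 0. Lengths are in mm, angles in rad, forces in N, time in s.
With the tool pointing down it reaches from about 275 to 850 mm from the base axis. Payload 5.2 kg.
Tool frame: the origin (TCP) lies at the very end of the fingers, on their centre line; the grasp point (between the pads) lies 19 mm behind it; z points along the fingers, y is the line along which they close (so a half turn about z gives the same grasp; the last joint's range is limited). The gripper opens to 85 mm and grips with 20 to 120 N. Pads are 22 mm wide; open, the fingers measure 114 mm over their backs; the gripper's body (76 mm by 85 mm) begins 54 mm behind the grasp point. The pads swing forward as they close: fully open they stand 13 mm farther back than shut.
Start: joints at [0.952, 0.259, 1.535, -0, 1.348, -0.203], TCP at [222.136, 503.151, 231.31] pointing down, gripper open.
Joint ranges: [-3.14, 3.14], [-0.91, 2.08], [0.19, 2.58], [-1.22, 4.36], [0.22, 2.71], [-3.12, 3.12]. Speed limits (rad/s): [2.57, 2.57, 3.14, 3.14, 3.14, 3.14].

## Interface

Orientations are given as a rotation vector (axis times angle).
In Python, from rig import ctrl gives the robot as it stands.
- The arm moves only by the tool carry_out, never from a script. Its argument "motion" is a list of rows, each a list of 2 entries, a list of its own where there are three numbers: the shift along the tool's x, y, z in mm, then the turn, a rotation vector about the tool's x, y, z in degrees. In form: [[[tx, ty, tz], [rx, ry, rz]], ...]. A call has exactly 10 rows; each row is the pose to reach, as a shift and turn from the pose commanded when the call began, along the tool's axes at that moment; what a row does not reach only later rows make up. A row lasts 1/10 s, in which the tool goes at most 50 mm and 8.59 degrees, less where a joint would pass 70% of its speed; a pose out of reach is approached as far as the arm can. A call with a gripper value outside its range is refused whole. "jaw" is the opening, from 0 (shut) to 1 (fully open), set as the call begins (left out, the last holds). The fingers move at their own pace and stop on an object; "grip_force" is the grip in N (left out, the last holds). Time passes only in rows, so rows that repeat a pose let the fingers close, or fill a call up. It gives the time, the measured TCP pose, the force, the opening and the grip force at its end, in the units of the state.
- ctrl.sense(): the state, without advancing time (a new reading comes with each control period).
- ctrl.get_image(name): name is "scene" or "top"; returns a dict with "img" (384x512x3 uint8, red, green, blue), "range_z" (384x512 float32, mm along the optical axis (not along the pixel's ray), 0 where there is no reading), "vertical_fov" (degrees; the focal length in pixels is half the picture's height over the tangent of half this angle, whatever the lens; pixels are square), "cx", "cy" (the principal point, pixels), "eye" and "orientation" of the camera in the world. Camera axes: x right, y down, z forward; pixel columns grow to the right and rows downward; lengths in mm; the calibration is good to about 2 mm. A picture is of the moment at which its call begins.
- ctrl.finish_job(): hands the job in; it is judged then, once.
The state is a dict: "time": time; "joint_positions": joint angles; "qd": joint speeds; "joint_torque": joint torques, N m; "tcp_pos": TCP position; "eef_rot": TCP orientation; "contact_force": force on the tool from outside, world axes, zero at the start; "moment": the same for the moment, N m; "grip_width": finger opening in mm; "grip_force": force on a finger pad.
Only numpy, scipy, OpenCV 4.12 (cv2) and the standard library are available. Lean on these libraries where they do the work, as an engineer would, in place of code of your own. Each camera call takes 0.05 s, during which the arm holds its last target. There are 200 camera calls.

## Working session

There is one attempt and no reset: what is moved stays moved. The work goes in short steps, Python scripts to look and compute and a tool call to move; the robot and the scene stay as the last step left them, time stands still between calls to the robot, and variables do not carry over. Pictures are saved under pics/ and viewed, at most 10 in all, crops included, and the job is handed in when it is done.

Besides the shell and the picture viewer there is one more tool, called as name(argument=value, ...), one argument or row to a line, values as JSON. carry_out: Moves the arm, as the interface text tells. Its arguments: {"type":"object","properties":{"motion":{"type":"array","items":{"type":"array"}},"jaw":{"type":"number"},"grip_force":{"type":"number"}},"required":["motion"]}

```bash
mkdir -p pics; cat > h.py <<'E'
import numpy as np, cv2
from scipy.spatial.transform import Rotation as R
from rig import ctrl
def grab(name):
    d=ctrl.get_image(name); h=d["img"].shape[0]
    d["f"]=h/2/np.tan(np.radians(d["vertical_fov"])/2)
    o=np.array(d["orientation"],float)
    d["Rm"]=R.from_rotvec(o).as_matrix() if o.size==3 else (o if o.size==9 else R.from_quat(o).as_matrix())
    return d
def world(d):
    v,u=np.mgrid[0:d["img"].shape[0],0:d["img"].shape[1]]; z=d["range_z"]
    p=np.stack([(u-d["cx"])/d["f"]*z,(v-d["cy"])/d["f"]*z,z],-1)
    return p@d["Rm"].T+np.array(d["eye"])
def plane(d,u,v,z):
    r=d["Rm"]@np.array([(u-d["cx"])/d["f"],(v-d["cy"])/d["f"],1]); e=np.array(d["eye"])
    return e+r*(z-e[2])/r[2]
E
python3 - <<'E'
from h import *
for n in("top","scene"):
    d=grab(n); print(n,d["eye"],d["orientation"],d["vertical_fov"],d["cx"],d["cy"])
    cv2.imwrite(f"pics/{n}0.png",cv2.resize(d["img"][:,:,::-1],(800,600)))
    w=world(d); print(np.round(w[::96,::128]))
print(ctrl.sense())
E
```

```text
top [ 325.1138679     9.22521199 1220.32723323] [-2.07677764  2.14800289 -0.22395482] 48.069542388334355 260.4018194017115 187.34679265516735
[[[ 1.767e+03  1.299e+03 -7.400e+02]
  [ 1.536e+03  5.500e+02 -4.530e+02]
  [ 1.734e+03 -1.400e+01 -7.570e+02]
  [ 1.625e+03 -6.330e+02 -6.340e+02]]

 [[ 8.930e+02  7.820e+02  0.000e+00]
  [ 8.800e+02  3.940e+02 -1.000e+00]
  [ 8.370e+02  6.000e+00  6.700e+01]
  [ 8.530e+02 -3.820e+02  2.000e+00]]

 [[ 5.960e+02  7.580e+02 -6.000e+00]
  [ 5.830e+02  3.860e+02 -5.000e+00]
  [ 5.700e+02  1.500e+01 -2.000e+00]
  [ 5.570e+02 -3.550e+02  0.000e+00]]

 [[ 3.240e+02  7.310e+02 -3.000e+00]
  [ 3.120e+02  3.760e+02  0.000e+00]
  [ 3.000e+02  2.300e+01 -3.000e+00]
  [ 2.880e+02 -3.280e+02  7.000e+00]]]
scene [1019.92211037  385.26338331 1010.33209203] [-1.15862272 -2.57204649  0.74320404] 56.032570621925416 260.1474449286617 192.61444329554053
[[[ 6.410e+02 -1.376e+03  1.840e+02]
  [ 2.050e+02 -1.153e+03  8.000e+01]
  [-1.250e+03 -1.684e+03 -7.460e+02]
  [-5.370e+02 -2.570e+02  9.800e+01]]

 [[ 8.910e+02 -1.145e+03 -1.800e+01]
  [ 6.240e+02 -5.690e+02  1
[... 399 characters left out ...]
 'joint_positions': array([ 9.52238655e-01,  2.59310627e-01,  1.53594578e+00,  9.51939387e-06,
        1.34800247e+00, -2.02785950e-01]), 'qd': array([ 6.82010723e-04, -1.05978332e-03, -5.16022562e-04, -1.97384743e-04,
       -8.13468917e-05,  2.06356383e-04]), 'joint_torque': array([ 3.79088116e-03, -4.46967137e+01, -2.91250062e+01, -4.77623107e-04,
        6.33291420e-03,  8.01782312e-05]), 'tcp_pos': array([221.83936236, 502.77471986, 230.54720424]), 'eef_rot': array([-6.48262790e-01, -3.07329163e+00,  2.39333634e-03]), 'contact_force': array([ 0.11243687, -1.17185865, -0.15872016]), 'moment': array([0.00944444, 0.06760637, 0.00769797]), 'grip_force': 0.0, 'grip_width': 85.61881704479813}
```

View pics/top0.png

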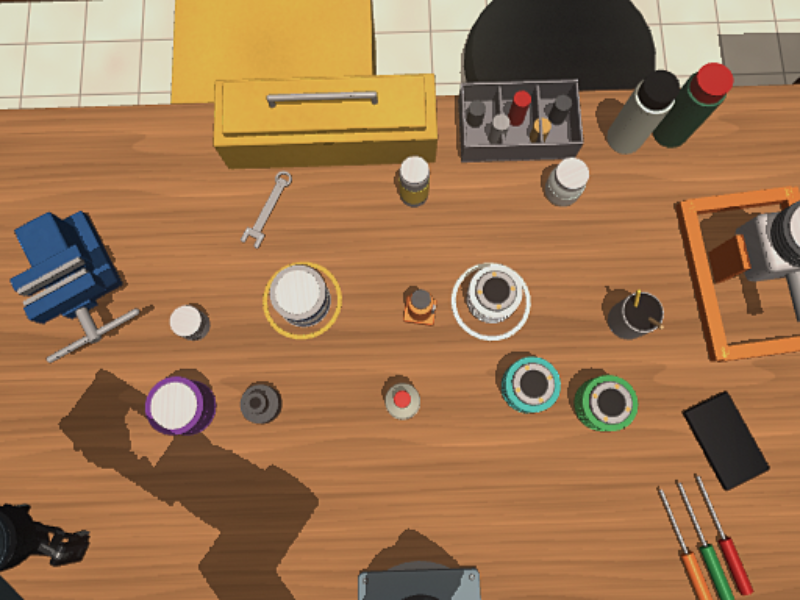

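View pics/scene0.png

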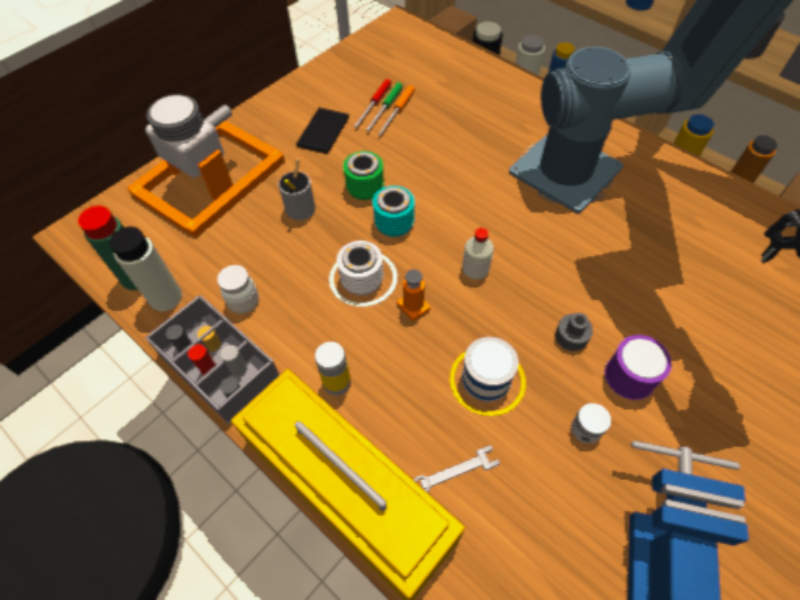

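```bash
python3 - <<'E'
from h import *
from collections import defaultdict
d=grab("top"); w=world(d); im=cv2.cvtColor(d["img"],cv2.COLOR_RGB2HSV)
# raised blobs, all
ok=(d["range_z"]>0)&(w[...,2]>30)&(w[...,2]<170)&(w[...,0]>150)
n,l,s,c=cv2.connectedComponentsWithStats(ok.astype(np.uint8))
for i in range(1,n):
    if s[i,4]<60: continue
    p=w[l==i]; zt=np.percentile(p[:,2],90); t=p[p[:,2]>zt-10]; 
    (cx,cy),r=cv2.minEnclosingCircle(t[:,:2].astype(np.float32))
    rgb=d["img"][l==i].mean(0).round()
    print(i,"px",c[i].round(),s[i,4],"ztop",zt.round(),"circ",round(cx),round(cy),round(r),"mid",((t.min(0)+t.max(0))/2)[:2].round(),rgb)
E
```

```text
1 px [211.  78.] 8060 ztop 131.0 circ 857 138 200 mid [852. 139.] [184. 147.  69.]
2 px [423.  76.] 1449 ztop 165.0 circ 878 -474 78 mid [ 879. -474.] [73. 75. 63.]
3 px [336.  74.] 2124 ztop 72.0 circ 902 -221 127 mid [ 903. -221.] [95. 79. 73.]
6 px [305.  71.] 129 ztop 57.0 circ 923 -141 17 mid [ 923. -141.] [81. 76. 71.]
7 px [363. 115.] 577 ztop 91.0 circ 774 -300 30 mid [ 774. -299.] [181. 173. 163.]
12 px [ 39. 178.] 3268 ztop 152.0 circ 591 582 71 mid [590. 582.] [ 69.  86. 109.]
14 px [482. 166.] 1279 ztop 164.0 circ 612 -605 55 mid [ 612. -602.] [96. 73. 61.]
45 px [191. 188.] 1083 ztop 81.0 circ 576 192 49 mid [575. 192.] [198. 192. 184.]
46 px [316. 187.] 993 ztop 81.0 circ 566 -152 47 mid [ 566. -152.] [163. 156. 147.]
53 px [269. 195.] 268 ztop 116.0 circ 548 -20 17 mid [549. -20.] [135.  99.  73.]
54 px [408. 201.] 741 ztop 92.0 circ 517 -399 38 mid [ 518. -399.] [75. 65. 56.]
55 px [120. 206.] 374 ztop 59.0 circ 535 393 29 mid [534. 392.] [196. 186. 178.]
58 px [340. 246.] 1049 ztop 80.0 circ 403 -205 47 mid [ 404. -206.] [110. 143. 131.]
59 px [113. 260.] 1243 ztop 81.0 circ 388 399 50 mid [387. 400.] [170. 146. 164.]
60 px [388. 258.] 1118 ztop 81.0 circ 368 -333 47 mid [ 368. -333.] [103. 129.  94.]
61 px [257. 256.] 418 ztop 124.0 circ 383 16 14 mid [383.  17.] [177. 140. 122.]
62 px [166. 258.] 483 ztop 65.0 circ 388 266 18 mid [388. 266.] [92. 84. 80.]
```

The top view shows the tin at (298,292) in the yellow ring and the barrel at (495,292) in the white ring, with the jack between them at (420,305). The spray can is at (413,180), and the oil bottle is at (402,400). I'll use the corridor on the far side of the jack, so next I measure the rings, the spray can and the jack.

```bash
python3 - <<'E'
from h import *
for n in("top","scene"):
    d=grab(n); w=world(d); hsv=cv2.cvtColor(d["img"],cv2.COLOR_RGB2HSV); H,S,V=cv2.split(hsv)
    flat=(abs(w[...,2])<12)&(d["range_z"]>0)
    for nm,m,c in(("yellow",(H>18)&(H<32)&(S>130)&(V>120),(576,192)),("white",(S<60)&(V>150),(566,-152))):
        r=np.hypot(w[...,0]-c[0],w[...,1]-c[1]); m=m&flat&(r>50)&(r<95)
        v,u=np.nonzero(m); p=np.array([plane(d,a,b,0)[:2] for a,b in zip(u,v)])
        A=np.c_[2*p,np.ones(len(p))]; s=np.linalg.lstsq(A,(p**2).sum(1),rcond=None)[0]
        print(n,nm,len(p),s[:2].round(1),"r",np.sqrt(s[2]+s[0]**2+s[1]**2).round(1))
    for nm,c,r,zl in(("tin",(576,192),70,70),("barrel",(566,-152),70,70),("spray",(735,15),45,40),("jack",(548,-20),60,7),("wrench",(690,240),110,4)):
        q=w[(np.hypot(w[...,0]-c[0],w[...,1]-c[1])<r)&(w[...,2]>zl)&(w[...,2]<135)]
        if len(q): print(n,nm,len(q),"min",np.percentile(q,2,axis=0).round(),"max",np.percentile(q,98,axis=0).round())
E
```

```text
top yellow 367 [577.8 196.8] r 69.4
top white 365 [ 563.7 -152.2] r 69.5
top tin 989 min [531. 149.  74.] max [619. 236.  83.]
top barrel 840 min [ 525. -194.   70.] max [ 608. -111.   83.]
top spray 217 min [748. -25.  43.] max [775.   8. 127.]
top jack 381 min [523. -47.  10.] max [565.   7. 118.]
top wrench 511 min [584. 166.   4.] max [795. 307.  82.]
scene yellow 376 [578.  197.8] r 69.6
scene white 174 [ 564.3 -151.5] r 69.2
scene tin 844 min [533. 152.  76.] max [622. 239.  84.]
scene barrel 543 min [ 527. -191.   71.] max [ 610. -107.   83.]
scene spray 146 min [754. -21.  45.] max [779.  12. 128.]
scene jack 425 min [535. -42.   9.] max [574.  10. 118.]
scene wrench 992 min [585. 166.   4.] max [791. 312.  83.]
```

carry_out(
  motion=[
    [[-40, -6, 0], [0, 0, -7]],
    [[-88, -13, 0], [0, 0, -14]],
    [[-136, -20, 0], [0, 0, -21]],
    [[-184, -27, 0], [0, 0, -28]],
    [[-232, -34, 0], [0, 0, -35]],
    [[-280, -41, 0], [0, 0, -43]],
    [[-330, -48, 0], [0, 0, -51]],
    [[-380, -55, 0], [0, 0, -59]],
    [[-430, -62, 0], [0, 0, -67]],
    [[-476, -69, 0], [0, 0, -68.8]],
  ],
  jaw=0.4,
)

```text
time: 1.25
tcp_pos: [631.4, 246.3, 231.0]
eef_rot: [1.207, -2.9, -0.0]
contact_force: [0.9, 0.6, 0.9]
grip_width: 34.5
grip_force: 0.0
```

carry_out(
  motion=[
    [[0, 2, 40], [0, 0, 0]],
    [[0, 2, 85], [0, 0, 0]],
    [[0, 2, 130], [0, 0, 0]],
    [[0, 2, 175], [0, 0, 0]],
    [[0, 2, 200], [0, 0, 0]],
    [[0, 2, 206], [0, 0, 0]],
    [[6, 2, 206], [0, 0, 0]],
    [[12, 2, 206], [0, 0, 0]],
    [[18, 2, 206], [0, 0, 0]],
    [[24, 2, 206], [0, 0, 0]],
  ],
)

```text
time: 2.25
tcp_pos: [614.0, 232.6, 28.2]
eef_rot: [-1.199, 2.896, -0.002]
contact_force: [4.7, 2.9, 0.9]
grip_width: 34.3
grip_force: 0.0
```

carry_out(
  motion=[
    [[10, 0, 0], [0, 0, 0]],
    [[23, 0, 0], [0, 0, 0]],
    [[36, 0, 0], [0, 0, 0]],
    [[49, 0, 0], [0, 0, 0]],
    [[62, 0, 0], [0, 0, 0]],
    [[75, 0, 0], [0, 0, 0]],
    [[88, 0, 0], [0, 0, 0]],
    [[101, 0, 0], [0, 0, 0]],
    [[112, 0, 0], [0, 0, 0]],
    [[118, 0, 0], [0, 0, 0]],
  ],
)

```text
time: 3.25
tcp_pos: [529.6, 148.8, 27.4]
eef_rot: [-1.198, 2.898, -0.002]
contact_force: [5.1, 5.1, 1.4]
grip_width: 34.4
grip_force: 0.0
```

```bash
cat >> h.py <<'E'
def find(c,name="top",r=75):
    d=grab(name); w=world(d)
    q=w[(np.hypot(w[...,0]-c[0],w[...,1]-c[1])<r)&(abs(w[...,2]-80)<7)]
    (x,y),rad=cv2.minEnclosingCircle(q[:,:2].astype(np.float32))
    return round(x,1),round(y,1),round(rad,1),len(q)
E
python3 - <<'E'
from h import *
print(find((490,105)),find((490,105),"scene"))
cv2.imwrite("pics/a.png",grab("scene")["img"][:,:,::-1])
E
```

```text
(495.6, 117.0, 61.8, 609) (497.8, 118.0, 62.1, 200)
```

View pics/a.png

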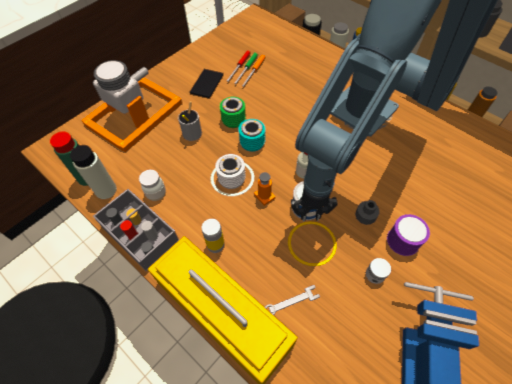

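The yellow ring at (312,244) is now empty, and the tin stands under the gripper near (310,195). No bystander has moved. Next I go to the barrel.

carry_out(
  motion=[
    [[-10, 0, 0], [0, 0, 0]],
    [[-24, 0, 0], [0, 0, 0]],
    [[-24, 0, -40], [0, 0, 0]],
    [[-24, 0, -88], [0, 0, 0]],
    [[-24, 0, -135], [0, 0, 0]],
    [[10, -25, -140], [0, 0, 8]],
    [[45, -50, -140], [0, 0, 16]],
    [[80, -76, -140], [0, 0, 24]],
    [[117, -102, -140], [0, 0, 32]],
    [[155, -129, -140], [0, 0, 40]],
  ],
)

```text
time: 4.4
tcp_pos: [508.8, -52.9, 165.1]
eef_rot: [0.129, -3.138, -0.001]
contact_force: [0.3, 0.2, 0.2]
grip_width: 34.5
grip_force: 0.0
```

carry_out(
  motion=[
    [[11, -46, 0], [0, 0, 2.5]],
    [[22, -94, 0], [0, 0, 4.7]],
    [[22, -96, 30], [0, 0, 4.7]],
    [[22, -96, 75], [0, 0, 4.7]],
    [[22, -96, 115], [0, 0, 4.7]],
    [[22, -96, 138], [0, 0, 4.7]],
    [[22, -96, 140], [0, 0, 4.7]],
    [[22, -96, 140], [0, 0, 4.7]],
    [[22, -96, 140], [0, 0, 4.7]],
    [[16, -96, 140], [0, 0, 4.7]],
  ],
)

```text
time: 5.4
tcp_pos: [502.6, -149.3, 26.8]
eef_rot: [-0.008, 3.14, -0.002]
contact_force: [-0.4, 0.5, -0.4]
grip_width: 34.3
grip_force: 0.0
```

```bash
python3 - <<'E'
from h import *
print(find((485,108)),find((485,108),"scene"),find((567,-150)),ctrl.sense()["tcp_pos"],ctrl.sense()["eef_rot"])
E
```

```text
(486.2, 106.2, 48.7, 1025) (487.6, 108.6, 49.9, 701) (553.3, -118.4, 50.7, 19) [ 503.04471855 -149.43394174   26.51799785] [-8.20389756e-03  3.13918273e+00 -2.11502294e-03]
```

carry_out(
  motion=[
    [[-6, -1, 0], [0, 0, 0]],
    [[-14, -1, 0], [0, 0, 0]],
    [[-26, -1, 0], [0, 0, 0]],
    [[-39, -1, 0], [0, 0, 0]],
    [[-52, -1, 0], [0, 0, 0]],
    [[-65, -1, 0], [0, 0, 0]],
    [[-78, -1, 0], [0, 0, 0]],
    [[-90, -1, 0], [0, 0, 0]],
    [[-99, -1, 0], [0, 0, 0]],
    [[-103, -1, 0], [0, 0, 0]],
  ],
)

```text
time: 6.55
tcp_pos: [603.5, -149.2, 24.8]
eef_rot: [0.008, -3.137, -0.001]
contact_force: [-8.2, -1.0, 4.6]
grip_width: 33.9
grip_force: 0.0
```

carry_out(
  motion=[
    [[12, 0, 0], [0, 0, 0]],
    [[26, -10, 0], [0, 0, 4]],
    [[26, -50, 0], [0, 0, 12]],
    [[26, -90, 0], [0, 0, 20]],
    [[5, -93, 0], [0, 0, 28]],
    [[-25, -93, 0], [0, 0, 36]],
    [[-56, -93, 0], [0, 0, 44]],
    [[-56, -93, 0], [0, 0, 52]],
    [[-56, -93, 0], [0, 0, 60]],
    [[-56, -93, 0], [0, 0, 68]],
  ],
)

```text
time: 7.55
tcp_pos: [661.9, -242.1, 24.8]
eef_rot: [-1.757, -2.604, 0.0]
contact_force: [-0.8, 0.6, -0.1]
grip_width: 34.4
grip_force: 0.0
```

```bash
python3 - <<'E'
from h import *
print(find((659,-150)),find((659,-150),"scene"),ctrl.sense()["tcp_pos"],ctrl.sense()["eef_rot"])
E
```

```text
(657.3, -148.5, 46.0, 476) (664.0, -161.8, 62.0, 519) [ 661.64607415 -242.15179741   25.01635326] [-1.75179627e+00 -2.60764574e+00 -5.81613335e-05]
```

carry_out(
  motion=[
    [[0, 0, 0], [0, 0, 8]],
    [[5, 1, 0], [0, 0, 16]],
    [[12, 3, 0], [0, 0, 22.2]],
    [[18, 4, 0], [0, 0, 22.2]],
    [[23, 6, 0], [0, 0, 22.2]],
    [[28, 8, 0], [0, 0, 22.2]],
    [[33, 10, 0], [0, 0, 22.2]],
    [[36, 11.5, 0], [0, 0, 22.2]],
    [[39, 13, 0], [0, 0, 22.2]],
    [[42, 14, 0], [0, 0, 22.2]],
  ],
)

```text
time: 8.65
tcp_pos: [659.9, -200.4, 26.6]
eef_rot: [2.216, 2.219, -0.0]
contact_force: [1.5, -8.0, 2.6]
grip_width: 34.7
grip_force: 0.0
```

carry_out(
  motion=[
    [[10, 0, 0], [0, 0, 0]],
    [[24, 0, 0], [0, 0, 0]],
    [[39, 0, 0], [0, 0, 0]],
    [[54, 0, 0], [0, 0, 0]],
    [[69, 0, 0], [0, 0, 0]],
    [[84, 0, 0], [0, 0, 0]],
    [[99, 0, 0], [0, 0, 0]],
    [[114, 0, 0], [0, 0, 0]],
    [[127, 0, 0], [0, 0, 0]],
    [[135, 0, 0], [0, 0, 0]],
  ],
)

```text
time: 9.65
tcp_pos: [658.9, -64.1, 26.2]
eef_rot: [2.217, 2.222, -0.001]
contact_force: [-0.5, -8.4, 3.4]
grip_width: 33.8
grip_force: 0.0
```

```bash
python3 - <<'E'
from h import *
print(find((660,-10)),find((660,-10),"scene"),ctrl.sense()["tcp_pos"],ctrl.sense()["eef_rot"])
E
```

```text
(680.2, -20.5, 19.8, 83) (658.3, -18.7, 59.8, 661) [658.66699889 -63.26588982  25.85839763] [2.21725180e+00 2.22292051e+00 1.34819236e-04]
```

carry_out(
  motion=[
    [[10, 0, 0], [0, 0, 0]],
    [[23, 0, 0], [0, 0, 0]],
    [[37, 0, 0], [0, 0, 0]],
    [[51, 0, 0], [0, 0, 0]],
    [[65, 0, 0], [0, 0, 0]],
    [[79, 0, 0], [0, 0, 0]],
    [[93, 0, 0], [0, 0, 0]],
    [[105, 0, 0], [0, 0, 0]],
    [[115, 0, 0], [0, 0, 0]],
    [[120, 0, 0], [0, 0, 0]],
  ],
)

```text
time: 10.75
tcp_pos: [658.4, 55.9, 25.9]
eef_rot: [2.218, 2.222, -0.001]
contact_force: [0.3, -8.2, 2.6]
grip_width: 34.1
grip_force: 0.0
```

carry_out(
  motion=[
    [[8, 0, 0], [0, 0, 0]],
    [[18, 0, 0], [0, 0, 0]],
    [[28, 0, 0], [0, 0, 0]],
    [[38, 0, 0], [0, 0, 0]],
    [[48, 0, 0], [0, 0, 0]],
    [[58, 0, 0], [0, 0, 0]],
    [[67, 0, 0], [0, 0, 0]],
    [[75, 0, 0], [0, 0, 0]],
    [[81, 0, 0], [0, 0, 0]],
    [[85, 0, 0], [0, 0, 0]],
  ],
)

```text
time: 11.75
tcp_pos: [658.3, 140.2, 25.8]
eef_rot: [2.219, 2.222, -0.002]
contact_force: [0.1, -8.2, 4.1]
grip_width: 34.2
grip_force: 0.0
```

carry_out(
  motion=[
    [[-10, 0, 0], [0, 0, 0]],
    [[-22, 0, -5], [0, 0, 0]],
    [[-22, 0, -45], [0, 0, 0]],
    [[-22, 0, -90], [0, 0, -8]],
    [[-22, 0, -130], [0, 0, -16]],
    [[-22, 0, -130], [0, 0, -24]],
    [[-22, 0, -130], [0, 0, -32]],
    [[-22, 0, -130], [0, 0, -40]],
    [[-22, 0, -130], [0, 0, -48]],
    [[-22, 0, -130], [0, 0, -56]],
  ],
)

```text
time: 12.75
tcp_pos: [657.6, 118.9, 155.4]
eef_rot: [-0.909, -3.007, -0.0]
contact_force: [-0.0, 0.8, -0.6]
grip_width: 34.4
grip_force: 0.0
```

```bash
python3 - <<'E'
from h import *
print(find((658,195)),find((658,195),"scene"),ctrl.sense()["tcp_pos"],ctrl.sense()["eef_rot"])
d=grab("top"); w=world(d); m=(w[...,2]>70)&(w[...,2]<140)&(w[...,1]>120)&(w[...,1]<300)&(w[...,0]>715)
print("box xmin",np.percentile(w[m],[.5,2,5],axis=0).round())
E
```

```text
(659.3, 194.5, 45.8, 377) (657.6, 196.9, 46.8, 697) [657.62309521 118.96370055 155.34009695] [-9.15564578e-01 -3.00461548e+00 -1.36398234e-04]
box xmin [[841. 121. 104.]
 [852. 124. 105.]
 [864. 132. 108.]]
```

carry_out(
  motion=[
    [[-7, 36, 0], [0, 0, -8]],
    [[-14, 72, 0], [0, 0, -16]],
    [[-21, 107.5, 0], [0, 0, -24]],
    [[-21, 107.5, 0], [0, 0, -32]],
    [[-21, 107.5, 30], [0, 0, -33.9]],
    [[-21, 107.5, 75], [0, 0, -33.9]],
    [[-21, 107.5, 115], [0, 0, -33.9]],
    [[-21, 107.5, 130], [0, 0, -33.9]],
    [[-21, 107.5, 130], [0, 0, -33.9]],
    [[-21, 107.5, 130], [0, 0, -33.9]],
  ],
)

```text
time: 13.9
tcp_pos: [736.5, 197.3, 27.1]
eef_rot: [0.003, 3.139, 0.001]
contact_force: [0.1, 0.1, 0.6]
grip_width: 34.2
grip_force: 0.0
```

carry_out(
  motion=[
    [[8, 0, 0], [0, 0, 0]],
    [[17, 0, 0], [0, 0, 0]],
    [[28, 0, 0], [0, 0, 0]],
    [[40, 0, 0], [0, 0, 0]],
    [[53, 0, 0], [0, 0, 0]],
    [[66, 0, 0], [0, 0, 0]],
    [[79, 0, 0], [0, 0, 0]],
    [[91, 0, 0], [0, 0, 0]],
    [[100, 0, 0], [0, 0, 0]],
    [[105, 0, 0], [0, 0, 0]],
  ],
)

```text
time: 14.9
tcp_pos: [633.0, 197.8, 28.9]
eef_rot: [0.001, 3.132, 0.002]
contact_force: [8.2, -0.3, 3.1]
grip_width: 34.1
grip_force: 0.1
```

carry_out(
  motion=[
    [[-10, 0, 0], [0, 0, 0]],
    [[-22, 0, -5], [0, 0, 0]],
    [[-22, 0, -50], [0, 0, 0]],
    [[-22, 0, -95], [0, 0, 0]],
    [[-22, -10, -130], [0, 0, 0]],
    [[-5, -55, -135], [0, 0, 0]],
    [[40, -75, -135], [0, 0, 0]],
    [[88, -80, -135], [0, 0, 0]],
    [[136, -85, -135], [0, 0, 0]],
    [[184, -89, -135], [0, 0, 0]],
  ],
)

```text
time: 15.9
tcp_pos: [444.5, 108.0, 160.9]
eef_rot: [0.002, 3.141, 0.0]
contact_force: [-0.6, -0.6, -0.4]
grip_width: 34.2
grip_force: 0.0
```

```bash
python3 - <<'E'
from h import *
print(find((576,196)),find((576,196),"scene"),"tin",find((487,107)),find((487,107),"scene"),ctrl.sense()["tcp_pos"],ctrl.sense()["eef_rot"])
E
```

```text
(593.1, 193.5, 41.3, 208) (577.4, 199.0, 47.0, 633) tin (490.6, 64.6, 18.9, 37) (487.8, 109.2, 49.4, 699) [445.75024975 108.56067998 161.40382635] [7.96638435e-04 3.13963553e+00 4.90210237e-05]
```

carry_out(
  motion=[
    [[16, 0, 0], [0, 0, 0]],
    [[31, 0, 0], [0, 0, 0]],
    [[31, 0, 40], [0, 0, 0]],
    [[31, 0, 85], [0, 0, 0]],
    [[31, 0, 120], [0, 0, 0]],
    [[31, 0, 135], [0, 0, 0]],
    [[31, 0, 135], [0, 0, 0]],
    [[27, 0, 135], [0, 0, 0]],
    [[21, 0, 135], [0, 0, 0]],
    [[15, 0, 135], [0, 0, 0]],
  ],
)

```text
time: 17.1
tcp_pos: [432.3, 108.5, 26.4]
eef_rot: [0.001, 3.141, -0.0]
contact_force: [-6.9, -2.8, 3.1]
grip_width: 34.2
grip_force: 0.0
```

carry_out(
  motion=[
    [[10, 2, 0], [0, 0, 0]],
    [[18, 12, 0], [0, 0, 5]],
    [[18, 20, 0], [0, 0, 12]],
    [[18, 20, 0], [0, 0, 16]],
    [[18, 20, 0], [0, 0, 16]],
    [[10, 18, 0], [0, 0, 16]],
    [[2, 15.5, 0], [0, 0, 16]],
    [[-5, 13.5, 0], [0, 0, 16]],
    [[-13, 11, 0], [0, 0, 16]],
    [[-22, 8.5, 0], [0, 0, 16]],
  ],
)

```text
time: 18.1
tcp_pos: [451.0, 117.1, 24.7]
eef_rot: [-0.437, -3.105, 0.0]
contact_force: [-7.0, 2.4, 3.8]
grip_width: 34.0
grip_force: 0.0
```

```bash
python3 - <<'E'
from h import *
print("tin",find((507,102)),find((507,102),"scene"),ctrl.sense()["tcp_pos"],ctrl.sense()["eef_rot"])
E
```

```text
tin (515.0, 109.7, 62.5, 124) (496.2, 116.0, 70.2, 771) [453.50158137 116.64202012  25.00625898] [-4.38023378e-01 -3.10951276e+00  1.50607952e-04]
```

carry_out(
  motion=[
    [[-8, 0, 0], [0, 0, 0]],
    [[-18, 0, 0], [0, 0, 0]],
    [[-29, 0, 0], [0, 0, 0]],
    [[-40, 0, 0], [0, 0, 0]],
    [[-51, 0, 0], [0, 0, 0]],
    [[-62, 0, 0], [0, 0, 0]],
    [[-73, 0, 0], [0, 0, 0]],
    [[-83, 0, 0], [0, 0, 0]],
    [[-92, 0, 0], [0, 0, 0]],
    [[-97, 0, 0], [0, 0, 0]],
  ],
)

```text
time: 19.2
tcp_pos: [545.7, 90.1, 24.7]
eef_rot: [-0.438, -3.108, 0.0]
contact_force: [-5.8, 0.7, 1.7]
grip_width: 34.2
grip_force: 0.0
```

carry_out(
  motion=[
    [[-6, 0, 0], [0, 0, 0]],
    [[-14, 0, 0], [0, 0, 0]],
    [[-23, 0, 0], [0, 0, 0]],
    [[-32, 0, 0], [0, 0, 0]],
    [[-41, 0, 0], [0, 0, 0]],
    [[-49, 0, 0], [0, 0, 0]],
    [[-55, 0, 0], [0, 0, 0]],
    [[-58, 0, 0], [0, 0, 0]],
    [[-50, 0, 0], [0, 0, 0]],
    [[-38, 0, 0], [0, 0, 0]],
  ],
)

```text
time: 20.2
tcp_pos: [583.6, 79.5, 25.4]
eef_rot: [0.438, 3.109, -0.0]
contact_force: [0.7, 0.7, 0.0]
grip_width: 34.1
grip_force: 0.0
```

```bash
python3 - <<'E'
from h import *
print("tin",find((655,58)),find((655,58),"scene"),ctrl.sense()["tcp_pos"],ctrl.sense()["eef_rot"])
E
```

```text
tin (652.0, 18.2, 27.2, 56) (645.4, 65.2, 61.4, 802) [580.94439515  80.30794241  25.15642935] [-4.36766034e-01 -3.10959923e+00  1.77190063e-04]
```

carry_out(
  motion=[
    [[0, 0, -40], [0, 0, 5]],
    [[0, 0, -85], [0, 0, 13]],
    [[-10, 20, -90], [0, 0, 21]],
    [[-30, 50, -90], [0, 0, 29]],
    [[-55, 74, -90], [0, 0, 37]],
    [[-55, 74, -90], [0, 0, 45]],
    [[-55, 74, -90], [0, 0, 53]],
    [[-55, 74, -90], [0, 0, 61]],
    [[-55, 74, -90], [0, 0, 69]],
    [[-55, 74, -90], [0, 0, 74]],
  ],
)

```text
time: 21.3
tcp_pos: [656.3, 135.8, 115.5]
eef_rot: [2.227, 2.215, 0.001]
contact_force: [0.3, -1.3, -1.1]
grip_width: 33.8
grip_force: 0.0
```

```bash
python3 - <<'E'
from h import *
print("tin",find((655,58)),find((655,58),"scene"),find((577,198),"scene"),ctrl.sense()["tcp_pos"],ctrl.sense()["eef_rot"])
E
```

```text
tin (655.7, 57.4, 49.2, 928) (657.0, 59.1, 48.7, 630) (577.9, 199.5, 47.3, 647) [656.23412451 135.76859054 115.48289192] [2.21908511e+00 2.22312819e+00 5.48631130e-04]
```

carry_out(
  motion=[
    [[0, 0, 35], [0, 0, 0]],
    [[0, 0, 75], [0, 0, 0]],
    [[0, 0, 90], [0, 0, 0]],
    [[0, 0, 90], [0, 0, 0]],
    [[-7, 0, 90], [0, 0, 0]],
    [[-14, 0, 90], [0, 0, 0]],
    [[-21, 0, 90], [0, 0, 0]],
    [[-30, 0, 90], [0, 0, 0]],
    [[-41, 0, 90], [0, 0, 0]],
    [[-53, 0, 90], [0, 0, 0]],
  ],
)

```text
time: 22.45
tcp_pos: [657.4, 83.6, 27.4]
eef_rot: [2.221, 2.221, 0.006]
contact_force: [0.3, 6.7, 2.3]
grip_width: 34.3
grip_force: 0.0
```

carry_out(
  motion=[
    [[-12, 0, 0], [0, 0, 0]],
    [[-24, 0, 0], [0, 0, 0]],
    [[-36, 0, 0], [0, 0, 0]],
    [[-48, 0, 0], [0, 0, 0]],
    [[-60, 0, 0], [0, 0, 0]],
    [[-72, 0, 0], [0, 0, 0]],
    [[-84, 0, 0], [0, 0, 0]],
    [[-95, 0, 0], [0, 0, 0]],
    [[-104, 0, 0], [0, 0, 0]],
    [[-110, 0, 0], [0, 0, 0]],
  ],
)

```text
time: 23.45
tcp_pos: [657.2, -27.1, 27.3]
eef_rot: [2.222, 2.22, 0.005]
contact_force: [0.1, 6.6, 3.7]
grip_width: 34.4
grip_force: 0.0
```

carry_out(
  motion=[
    [[-8, 0, 0], [0, 0, 0]],
    [[-17, 0, 0], [0, 0, 0]],
    [[-27, 0, 0], [0, 0, 0]],
    [[-37, 0, 0], [0, 0, 0]],
    [[-47, 0, 0], [0, 0, 0]],
    [[-57, 0, 0], [0, 0, 0]],
    [[-65, 0, 0], [0, 0, 0]],
    [[-69, 0, 0], [0, 0, 0]],
    [[-60, 0, 0], [0, 0, 0]],
    [[-46, 0, 0], [0, 0, 0]],
  ],
)

```text
time: 24.45
tcp_pos: [656.5, -74.1, 26.2]
eef_rot: [2.223, 2.218, 0.001]
contact_force: [-0.1, -0.5, -0.3]
grip_width: 34.2
grip_force: 0.0
```

carry_out(
  motion=[
    [[0, 0, -35], [0, 0, -4]],
    [[0, 0, -80], [0, 0, -12]],
    [[0, 0, -125], [0, 0, -20]],
    [[0, 0, -130], [0, 0, -28]],
    [[0, 0, -130], [0, 0, -36]],
    [[0, 0, -130], [0, 0, -44]],
    [[0, 0, -130], [0, 0, -52]],
    [[0, 0, -130], [0, 0, -60]],
    [[0, 0, -130], [0, 0, -68]],
    [[0, 0, -130], [0, 0, -76]],
  ],
)

```text
time: 25.45
tcp_pos: [656.0, -72.2, 155.5]
eef_rot: [-0.373, -3.119, 0.0]
contact_force: [0.2, 0.8, -1.3]
grip_width: 34.3
grip_force: 0.0
```

```bash
python3 - <<'E'
from h import *
print("tin",find((657,-152)),find((657,-152),"scene"),ctrl.sense()["tcp_pos"],ctrl.sense()["eef_rot"])
E
```

```text
tin (654.1, -154.5, 48.3, 350) (655.8, -152.0, 50.6, 624) [656.01584087 -72.26418686 155.46592642] [-3.80309119e-01 -3.11846415e+00  5.83224527e-05]
```

carry_out(
  motion=[
    [[-35, -22, 0], [0, 0, -6]],
    [[-70, -44, 0], [0, 0, -13.9]],
    [[-94, -59.5, 0], [0, 0, -13.9]],
    [[-94, -59.5, 10], [0, 0, -13.9]],
    [[-94, -59.5, 50], [0, 0, -13.9]],
    [[-94, -59.5, 95], [0, 0, -13.9]],
    [[-94, -59.5, 125], [0, 0, -13.9]],
    [[-94, -59.5, 130], [0, 0, -13.9]],
    [[-94, -59.5, 130], [0, 0, -13.9]],
    [[-94, -59.5, 130], [0, 0, -13.9]],
  ],
)

```text
time: 26.55
tcp_pos: [734.3, -153.7, 27.8]
eef_rot: [0.004, 3.138, -0.002]
contact_force: [0.2, 0.6, 1.2]
grip_width: 34.0
grip_force: 0.0
```

carry_out(
  motion=[
    [[9, 1, 0], [0, 0, 0]],
    [[18, 1, 0], [0, 0, 0]],
    [[30, 1, 0], [0, 0, 0]],
    [[43, 1, 0], [0, 0, 0]],
    [[57, 1, 0], [0, 0, 0]],
    [[71, 1, 0], [0, 0, 0]],
    [[85, 1, 0], [0, 0, 0]],
    [[98, 1, 0], [0, 0, 0]],
    [[108, 1, 0], [0, 0, 0]],
    [[113, 1, 0], [0, 0, 0]],
  ],
)

```text
time: 27.55
tcp_pos: [620.8, -153.1, 27.3]
eef_rot: [0.004, 3.137, -0.002]
contact_force: [6.7, 0.2, 1.9]
grip_width: 34.4
grip_force: 0.0
```

carry_out(
  motion=[
    [[-10, 0, 0], [0, 0, 0]],
    [[-24, 0, 0], [0, 0, 0]],
    [[-50, 0, -30], [0, 0, 0]],
    [[-75, 0, -70], [0, 0, 0]],
    [[-90, 0, -115], [0, 0, 0]],
    [[-100, 0, -150], [0, 0, 0]],
    [[-100, 20, -170], [0, 0, 0]],
    [[-100, 40, -180], [0, 0, 0]],
    [[-100, 50, -180], [0, 0, 0]],
    [[-100, 50, -180], [0, 0, 0]],
  ],
)

```text
time: 28.55
tcp_pos: [719.3, -100.2, 203.8]
eef_rot: [0.001, -3.139, -0.002]
contact_force: [-0.4, 0.2, -0.8]
grip_width: 34.2
grip_force: 0.0
```

```bash
python3 - <<'E'
from h import *
print("tin",find((564,-152)),find((564,-152),"scene"),"barrel",find((577,198)),find((577,198),"scene"),ctrl.sense()["tcp_pos"])
cv2.imwrite("pics/b.png",cv2.resize(grab("top")["img"][:,:,::-1],(800,600)))
E
```

```text
tin (559.5, -158.6, 48.1, 434) (561.7, -152.5, 50.2, 596) barrel (575.1, 196.2, 46.4, 616) (577.3, 199.0, 47.3, 646) [ 719.28132252 -103.25744196  203.45150775]
```

View pics/b.png

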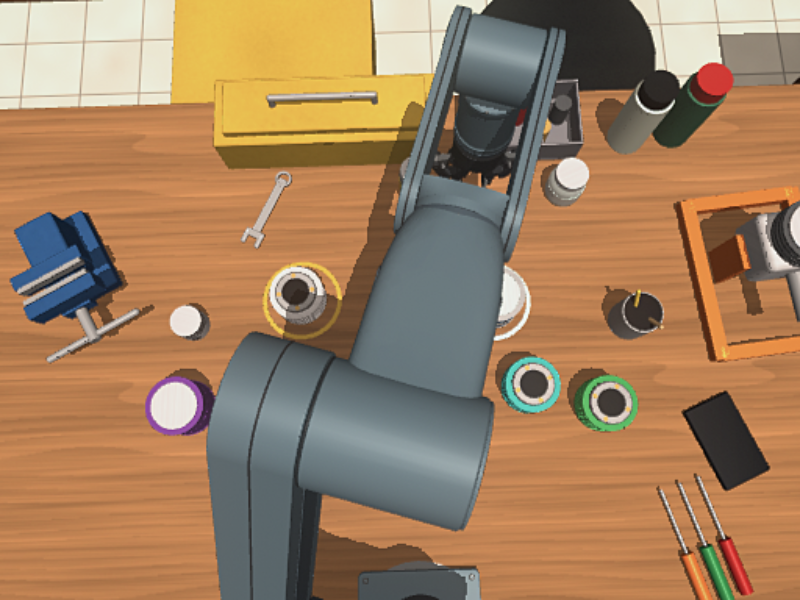

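The barrel sits in the yellow ring at (298,292), within about 2 mm of its centre. The tin is in the white ring at (510,295), about 2 mm off in the scene view. The bystanders I can see look unmoved and the arm is clear of everything, so I'm handing in.

```bash
python3 -c "
from rig import ctrl
print(ctrl.finish_job())"
```

```text
the job is handed in; nothing more can be done
None
```

The tin and the engine cylinder are swapped and the job is handed in: each measured about 2 mm from its new ring's centre (top view of the tin partly blocked by the arm), at about 29 s of the 72 s; the hand-in gave no verdict, and the oil bottle, pulley and most of the spray can were hidden by the arm in my last picture.

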